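# Turn the row of heater rods round for the next station

## Robot

A 7-joint arm with a two-finger parallel gripper is mounted at the origin on the work surface. World frame = base frame: x ahead of the robot, y to its left, z up, the work surface at z = 0. Lengths are in m, angles in rad, forces in N, time in s.
With the tool pointing down it reaches from about 0.4 to 0.85 m from the base axis. Payload 10.4 kg.
Tool frame: the origin (TCP) lies midway between the tips of the shut fingers; the grasp point (between the pads) lies 19 mm behind it; z points along the fingers, y is the direction in which the jaws open and shut (so a half turn about z gives the same grasp; the last joint's range is limited). The gripper opens to 85 mm and grips with 20 to 120 N. Pads are 22 mm wide; open, the fingers measure 114 mm over their backs; the gripper's body (76 mm by 85 mm) begins 54 mm behind the grasp point. The pads swing forward as they close: fully open they stand 13 mm farther back than shut.
Start: joints at [-1.302, 0.332, -0.065, 1.46, 0.022, 1.35, -0.088], TCP at [0.18, 0.599, 0.231] pointing down, gripper open.
Joint ranges: [-2.6, 2.6], [-0.5, 2.12], [-1.47, 1.34], [0.16, 2.42], [-1.27, 4.41], [0.06, 2.06], [-2.6, 2.6]. Speed limits (rad/s): [2.22, 2.22, 2.79, 2.79, 3.14, 3.14, 3.14].

## Interface

Orientations are given as a unit quaternion [x, y, z, w].
In Python, from plant import sense, read_camera, camera_params, job_done gives the robot as it stands.
- The arm moves only by the shell command python3 -m inch 'ROWS' [FORCE]. ROWS is JSON, a list of rows, each an object with "gripper": the finger opening in mm, from 0 to 85.4; "linear": the shift along the tool's x, y, z in units of 40 mm (1.0 is 40 mm), a list of three; "angular": the turn, a rotation vector about the tool's x, y, z in units of 6 degrees (1.0 is 6 degrees), a list of three. A call has 1 to 10 rows; each row is the pose to reach, as a shift and turn from the pose commanded when the call began, along the tool's axes at that moment; what a row does not reach only later rows make up. A row lasts 1/12 s, in which the tool goes at most 41.7 mm and 7.16 degrees, less where a joint would pass 70% of its speed; a pose out of reach is approached as far as the arm can. A call with a gripper value outside its range is refused whole. The fingers move at their own pace and stop on an object; FORCE is the grip in N (left out, the last holds). Time passes only in rows, so rows that repeat a pose let the fingers close. It gives the time, the measured TCP pose, the force and the opening at its end, in the units of the state.
- sense(): the state, without advancing time (a new reading comes with each control period).
- read_camera(name): name is "scene" or "side" or "wrist"; returns the picture (480x640x3 uint8, red, green, blue); there is no depth.
- camera_params(name): a dict with "fx", "fy", "cx", "cy" (pixels), "rvec" (rotation vector, rad) and "tvec" (3), from world to camera coordinates, as OpenCV has them. Camera axes: x right, y down, z forward; pixel columns grow to the right and rows downward; lengths in m; the calibration is good to about 2 mm. A picture is of the moment at which its call begins: read the wrist's pose just before it. camera_params takes no time and is no camera call; for the wrist camera it gives the pose at the moment of the call.
- job_done(): hands the job in, once; it reports no verdict.
The state is a dict: "time_s": time; "qpos": joint angles; "joint_vel": joint speeds; "tau": joint torques, N m; "tcp_pos": TCP position; "eef_rot": TCP orientation; "contact_force": force on the tool from outside, world axes, zero at the start; "wrist_torque": the same for the moment, N m; "finger_gap": finger opening in m.
Only numpy, scipy, OpenCV 4.12 (cv2) and the standard library are available. Lean on these libraries where they do the work, as an engineer would, in place of code of your own. Each camera call takes 0.05 s, during which the arm holds its last target. There are 200 camera calls.

## Task

The next station works through its rack from the other end: move the four cartridge-heater rods from the full rack to the empty one in reverse order, so that the rod at the left end of the full rack finishes at the right end of the other, the second from the left second from the right, and so on. Lay each rod down into its own place, not letting it drop, so that it lies level in both V supports with its middle midway between them (either way round), and let no rod fall off the racks.

Things in the scene. Friction and masses are not known exactly. Their poses are not given: they have to be found in the camera images.
- rod_90_mid (a point): middle of the 90 mm heater rod: a loose round steel rod, 16 mm in diameter and 90 mm long, lying level, with a white ceramic plug and two short brass pins (9 mm more) at one end; the point lies on the rod's axis, half-way along and half-way up, its x axis along the rod towards the pins, z up at the start
- rod_120_mid (a point): middle of the 120 mm heater rod: a loose round steel rod, 16 mm in diameter and 120 mm long, lying level, with a white ceramic plug and two short brass pins (9 mm more) at one end; the point lies on the rod's axis, half-way along and half-way up, its x axis along the rod towards the pins, z up at the start
- rod_150_mid (a point): middle of the 150 mm heater rod: a loose round steel rod, 16 mm in diameter and 150 mm long, lying level, with a white ceramic plug and two short brass pins (9 mm more) at one end; the point lies on the rod's axis, half-way along and half-way up, its x axis along the rod towards the pins, z up at the start
- rod_180_mid (a point): middle of the 180 mm heater rod: a loose round steel rod, 16 mm in diameter and 180 mm long, lying level, with a white ceramic plug and two short brass pins (9 mm more) at one end; the point lies on the rod's axis, half-way along and half-way up, its x axis along the rod towards the pins, z up at the start
- cradle_90: grey plastic cradle in which the 90 mm rod starts; fixed to the full rack, it stays there; all four alike. Two V supports, 8 mm thick, stand 28 mm before and behind its middle on a foot 72 x 34 mm; 48 mm is clear between them for fingers, down to 14 mm above the table. V tops 57 mm above the table. Origin: middle of its underside, 8 mm above the table; x along the rod
- cradle_120: grey plastic cradle in which the 120 mm rod starts; fixed to the full rack, it stays there; all four alike. Two V supports, 8 mm thick, stand 28 mm before and behind its middle on a foot 72 x 34 mm; 48 mm is clear between them for fingers, down to 14 mm above the table. V tops 57 mm above the table. Origin: middle of its underside, 8 mm above the table; x along the rod
- cradle_150: grey plastic cradle in which the 150 mm rod starts; fixed to the full rack, it stays there; all four alike. Two V supports, 8 mm thick, stand 28 mm before and behind its middle on a foot 72 x 34 mm; 48 mm is clear between them for fingers, down to 14 mm above the table. V tops 57 mm above the table. Origin: middle of its underside, 8 mm above the table; x along the rod
- cradle_180: grey plastic cradle in which the 180 mm rod starts; fixed to the full rack, it stays there; all four alike. Two V supports, 8 mm thick, stand 28 mm before and behind its middle on a foot 72 x 34 mm; 48 mm is clear between them for fingers, down to 14 mm above the table. V tops 57 mm above the table. Origin: middle of its underside, 8 mm above the table; x along the rod
- full_rack: dark steel base plate, 100 (x) x 290 (y) x 8 mm, fixed to the table, of the rack that is full at the start, at the robot's left or right. Four places at y = +105, +35, -35, -105 mm, x = 0, one cradle on each, in an order that varies. Origin: middle of its underside, on the table; z up, +y to the robot's left within 0.2 rad
- empty_rack: rack fixed to the table, empty at the start: aluminium base 100 (x) x 290 (y) x 14 mm, four places at y = +105, +35, -35, -105 mm, x = 0, each two black V supports as in the cradles (mouth 32 mm wide, 45 degree sides). A rod home in a place lies along x, its axis 50 mm above the table. Origin: middle of its underside, on the table; z up, +y to the robot's left within 0.2 rad
Not all that is in view belongs to the job. What is shaped like the part that bears rod_150_mid but blue or green is not meant. What is shaped like the part that bears rod_180_mid but orange is not meant.

How it is judged:
By the outcome, as a careful person would: the job done as asked, in the order asked, and still so for the second after the job is handed in, with the robot touching nothing.
It also fails if it takes over 99 s, if anything falls off the work surface, if the arm or the gripper's body presses on something with over 40 N, if the wrist force passes 120 N, or if a joint passes its speed limit or range.

## Working session

There is one attempt and no reset: what is moved stays moved. The work goes in short steps, Python scripts to look and compute and a shell command to move; the robot and the scene stay as the last step left them, time stands still between calls to the robot, and variables do not carry over. Pictures are saved under pics/ and viewed, about 12 in all and at most 16, crops included, and the job is handed in when it is done.

```bash
mkdir -p pics; ls
python3 - <<'E'
from plant import *
import cv2
print(sense())
for n in("scene","side","wrist"):
    p=camera_params(n);print(n,p)
    im=read_camera(n);cv2.imwrite(f"pics/{n}0.png",im[...,::-1])
E
```

```text
pics
{'time_s': 0.0, 'qpos': array([-1.30160293,  0.33286156, -0.06469849,  1.46096354,  0.02160766,
        1.34990757, -0.08847344]), 'joint_vel': array([-8.75194244e-05,  1.32122027e-03,  6.15803594e-04,  5.23721029e-04,
        7.61431335e-05,  5.81633647e-04, -3.47149214e-04]), 'tau': array([ 8.49073640e-04, -6.25448871e+01,  4.96135920e-02, -3.91608596e+01,
        1.63086306e-02,  1.00418204e-02,  5.06429092e-05]), 'tcp_pos': array([0.17969167, 0.5982065 , 0.23051177]), 'eef_rot': array([ 1.45355744e-01,  9.89379192e-01, -7.18990039e-04, -6.69874928e-05]), 'contact_force': array([-0.64551531,  0.2085167 ,  0.48891287]), 'wrist_torque': array([-0.00321549, -0.01932679, -0.03532875]), 'finger_gap': 0.08514650381560568}
scene {'fx': 516.6576501123876, 'fy': 516.6576501123876, 'cx': 315.24586810093524, 'cy': 238.73271059118926, 'rvec': array([ 1.30202042,  2.09920541, -0.99629172]), 'tvec': array([ 0.11562397, -0.19533682,  1.62623423])}
side {'fx': 434.9534544531053, 'fy': 434.9534544531053, 'cx': 318.80494413096795, 'cy': 237.50467624666234, 'rvec': array([ 2.22391321, -0.63680064,  0.28071762]), 'tvec': array([-0.2975105 ,  0.24429823,  0.76407072])}
wrist {'fx': 395.6262583075102, 'fy': 395.6262583075102, 'cx': 323.830411331194, 'cy': 242.20592637576507, 'rvec': array([-2.30801561, -1.71723953, -0.27059108]), 'tvec': array([-0.62471902, -0.03996406,  0.37985475])}
```

View pics/scene0.png

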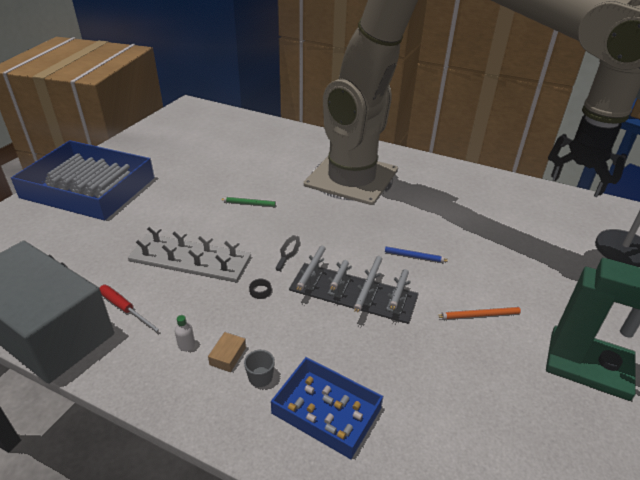

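View pics/side0.png

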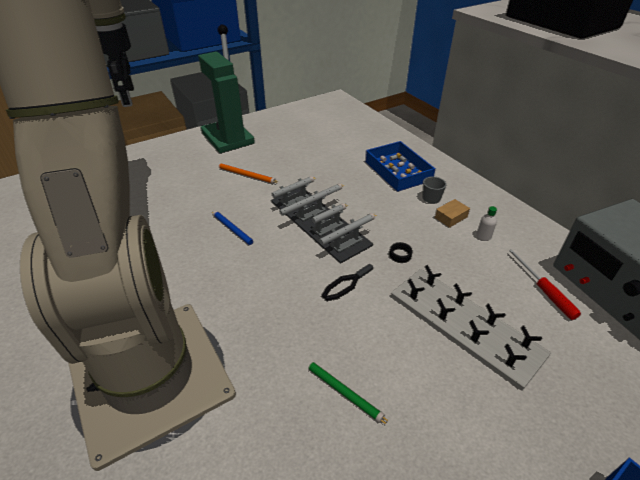

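View pics/wrist0.png

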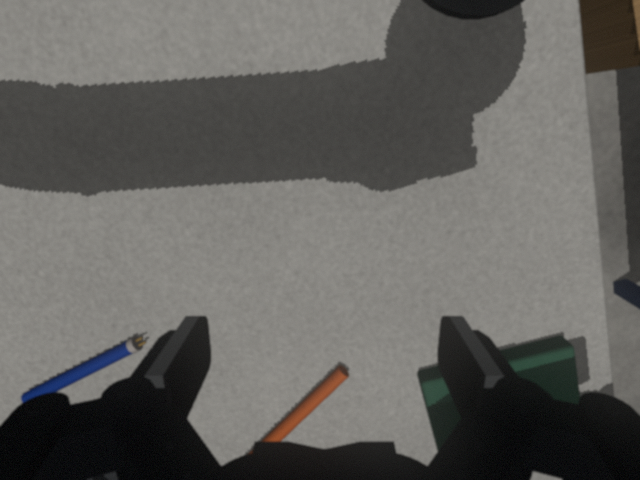

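The scene view shows the full rack near (355,285), on the robot's left side of the pair. The empty rack is near (190,255). The blue, green and orange rods are decoys. In the full rack, image left to right (robot right to left) the rods sit near (312,268), (340,275), (368,285) and (398,290). Next I'll get rough positions by ray casting.

```bash
cat > h.py <<'E'
import numpy as np, cv2
from scipy.spatial.transform import Rotation as R
from plant import *
def cast(p,uv,z):
    Rm=R.from_rotvec(p["rvec"]).as_matrix(); c=-Rm.T@p["tvec"]
    uv=np.atleast_2d(uv).astype(float)
    d=np.c_[(uv[:,0]-p["cx"])/p["fx"],(uv[:,1]-p["cy"])/p["fy"],np.ones(len(uv))]@Rm
    return c+d*((z-c[2])/d[:,2])[:,None]
def proj(p,P):
    K=np.array([[p["fx"],0,p["cx"]],[0,p["fy"],p["cy"]],[0,0,1]])
    return cv2.projectPoints(np.atleast_2d(P).astype(float),p["rvec"],p["tvec"],K,None)[0][:,0]
def tool(dp):  # world vector -> tool units
    return R.from_quat(sense()["eef_rot"]).inv().apply(dp)/0.04
E
python3 - <<'E'
from h import *
p=camera_params("scene")
print("full",cast(p,[[302,262],[418,292],[411,318],[290,292]],.008).round(3))
print("empty",cast(p,[[140,240],[250,255],[245,278],[129,260]],.014).round(3))
s=camera_params("side")
print("full",cast(s,[[272,200],[336,258],[372,240],[310,180]],.008).round(3))
print("empty",cast(s,[[391,295],[430,262],[549,350],[525,385]],.014).round(3))
w=camera_params("wrist");Rm=R.from_rotvec(w["rvec"]).as_matrix()
st=sense();T=R.from_quat(st["eef_rot"])
print("cam in tool",T.inv().apply(-Rm.T@w["tvec"]-st["tcp_pos"]),"cam axes in tool",(T.inv().as_matrix()@Rm.T).round(3), T.as_matrix().round(3))
a=cv2.imread("pics/scene0.png")[215:335,280:430]; b=cv2.imread("pics/side0.png")[165:270,260:385]
a=cv2.resize(a,(750,600),interpolation=2);cv2.imwrite("pics/c1.png",a)
E
```

```text
full [[0.443 0.049 0.008]
 [0.414 0.341 0.008]
 [0.501 0.351 0.008]
 [0.55  0.073 0.008]]
empty [[ 0.562 -0.361  0.014]
 [ 0.484 -0.076  0.014]
 [ 0.562 -0.042  0.014]
 [ 0.636 -0.332  0.014]]
full [[0.416 0.337 0.008]
 [0.438 0.068 0.008]
 [0.542 0.073 0.008]
 [0.547 0.363 0.008]]
empty [[ 0.469 -0.087  0.014]
 [ 0.602 -0.058  0.014]
 [ 0.628 -0.34   0.014]
 [ 0.535 -0.362  0.014]]
cam in tool [ 0.07940574  0.0002382  -0.14240809] cam axes in tool [[ 0.    -0.951 -0.309]
 [ 1.     0.     0.   ]
 [-0.    -0.309  0.951]] [[-0.958  0.288 -0.   ]
 [ 0.288  0.958 -0.001]
 [-0.    -0.001 -1.   ]]
```

View pics/c1.png

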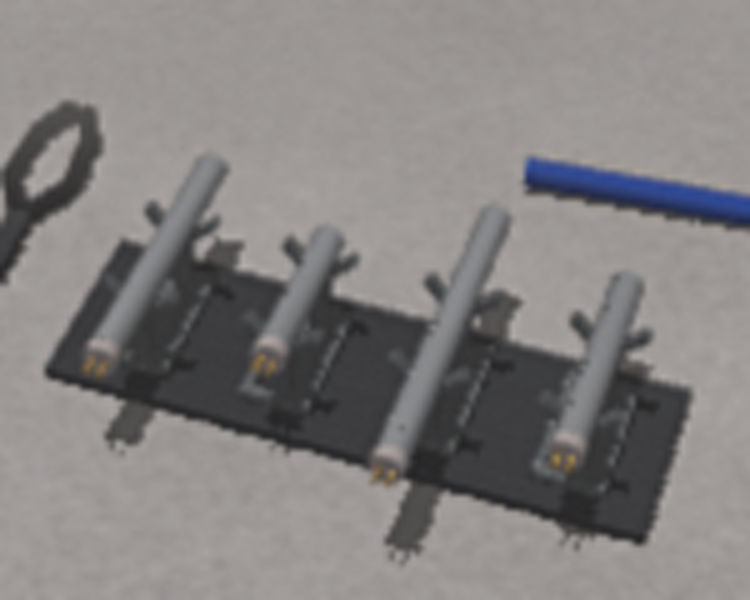

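Left to right from the robot, the rods look like 120, 180, 90, 150. I'll move the wrist camera over the full rack to measure them properly.

```bash
python3 -m inch '[{"gripper":85,"linear":[-2,-3,0],"angular":[0,0,-1]},{"gripper":85,"linear":[-8,-7.8,-0.5],"angular":[0,0,-3.3]},{"gripper":85,"linear":[-8,-7.8,-0.5],"angular":[0,0,-3.3]},{"gripper":85,"linear":[-8,-7.8,-0.5],"angular":[0,0,-3.3]},{"gripper":85,"linear":[-8,-7.8,-0.5],"angular":[0,0,-3.3]},{"gripper":85,"linear":[-8,-7.8,-0.5],"angular":[0,0,-3.3]},{"gripper":85,"linear":[-8,-7.8,-0.5],"angular":[0,0,-3.3]},{"gripper":85,"linear":[-8,-7.8,-0.5],"angular":[0,0,-3.3]},{"gripper":85,"linear":[-8,-7.8,-0.5],"angular":[0,0,-3.3]},{"gripper":85,"linear":[-8,-7.8,-0.5],"angular":[0,0,-3.3]}]'
python3 -m inch '[{"gripper":85,"linear":[0,0,0],"angular":[0,0,0]},{"gripper":85,"linear":[0,0,0],"angular":[0,0,0]},{"gripper":85,"linear":[0,0,0],"angular":[0,0,0]}]'
cat > look.py <<'E'
import sys,pickle
from h import *
n=sys.argv[1]
st=sense();p=camera_params("wrist");im=read_camera("wrist")
cv2.imwrite(f"pics/{n}.png",im[...,::-1]);pickle.dump((p,st),open(f"pics/{n}.pkl","wb"))
print(st["time_s"],st["tcp_pos"].round(4),R.from_quat(st["eef_rot"]).as_matrix().round(3).tolist())
E
python3 look.py w1
```

```text
time_s: 0.98
tcp_pos: [0.381, 0.2331, 0.2499]
eef_rot: [-0.027, 1.0, 0.0, 0.0]
contact_force: [1.9, 0.2, -0.0]
finger_gap: 0.0849
time_s: 1.23
tcp_pos: [0.3802, 0.2355, 0.2496]
eef_rot: [-0.027, 1.0, 0.0, -0.0]
contact_force: [0.7, 0.9, -1.0]
finger_gap: 0.085
1.2333 [0.3802 0.2355 0.2496] [[-0.999, -0.054, -0.0], [-0.054, 0.999, 0.0], [0.0, 0.0, -1.0]]
```

View pics/w1.png

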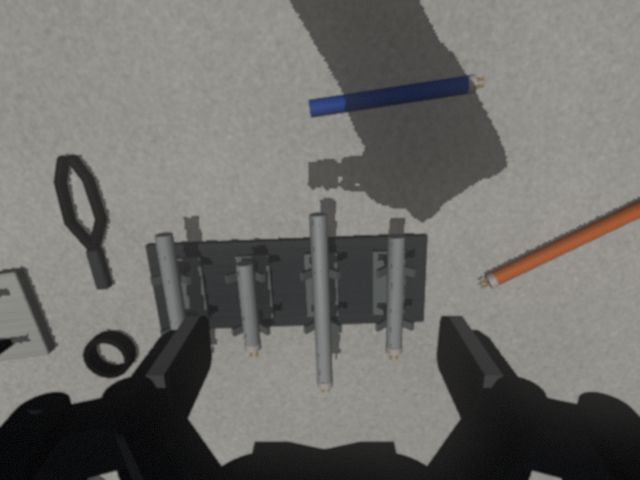

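The wrist view shows the four rods, left to right in columns 170, 250, 320 and 396. The finger hides the pins end of the leftmost (150) rod. I'll shift right for an unobstructed view of it.

```bash
python3 -m inch '[{"gripper":85,"linear":[0.5,-2.4,-0.3],"angular":[0,0,0]},{"gripper":85,"linear":[0.5,-2.4,-0.3],"angular":[0,0,0]},{"gripper":85,"linear":[0.5,-2.4,-0.3],"angular":[0,0,0]},{"gripper":85,"linear":[0.5,-2.4,-0.3],"angular":[0,0,0]},{"gripper":85,"linear":[0.5,-2.4,-0.3],"angular":[0,0,0]}]'
python3 look.py w2
python3 - <<'E'
from h import *
a=cv2.imread("pics/w1.png")[205:395,140:440];b=cv2.imread("pics/w2.png")
cv2.imwrite("pics/w1c.png",cv2.resize(a,(750,475),interpolation=2))
E
```

```text
time_s: 1.7
tcp_pos: [0.3654, 0.1389, 0.262]
eef_rot: [-0.027, 1.0, 0.0, 0.0]
contact_force: [-0.6, 0.3, -0.5]
finger_gap: 0.0852
1.7 [0.3654 0.1389 0.262 ] [[-0.999, -0.055, 0.001], [-0.055, 0.999, 0.001], [-0.001, 0.001, -1.0]]
```

View pics/w2.png

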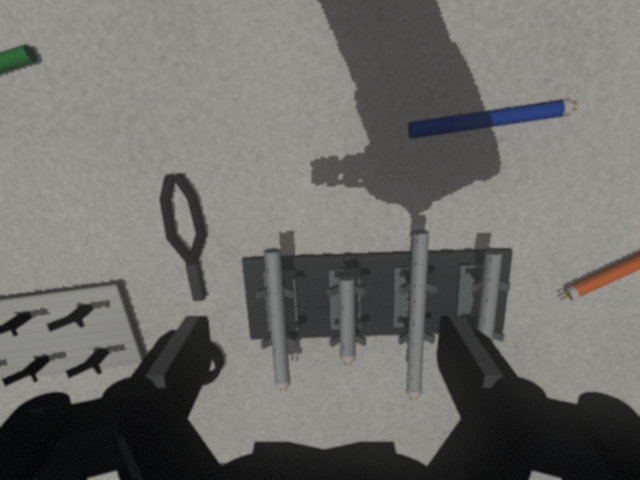

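View pics/w1c.png

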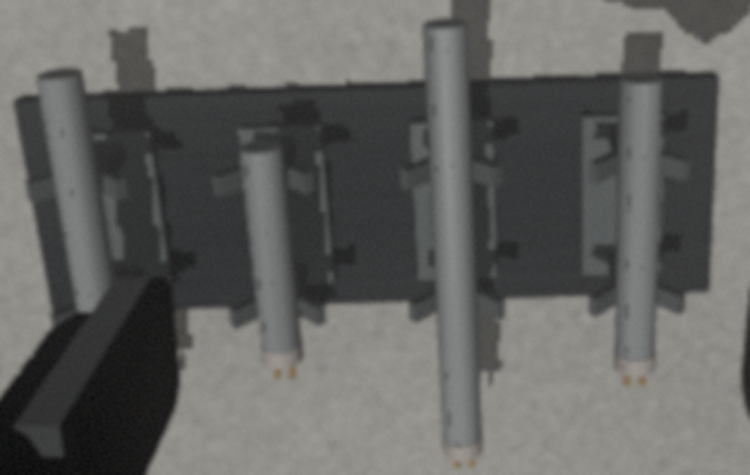

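The second view gives the 150 rod's ends, about (272,252) and (283,384). The zoomed crop gives the ends of the other three and the plate corners.

Run:
```python
from h import *;import pickle
p1=pickle.load(open("pics/w1.pkl","rb"))[0];p2=pickle.load(open("pics/w2.pkl","rb"))[0]
f=lambda c:np.array(c)/2.5+[140,205]
P=cast(p1,f([[16,99],[717,73],[709,290],[52,313]]),.008)
c=P.mean(0);y=P[1]-P[0]+P[2]-P[3];yaw=np.arctan2(-y[0],y[1]);print("plate",P.round(4),c,yaw)
def rod(n,p,b,f):
    B=cast(p,b,.052)[0];F=cast(p,f,.058)[0];m=(B+F)/2;d=(F-B)[:2]
    r=np.array([[np.cos(yaw),np.sin(yaw)],[-np.sin(yaw),np.cos(yaw)]])@(m-c)[:2]
    print(n,m[:2].round(4),"len",np.hypot(*d).round(4),"yaw",np.arctan2(d[1],d[0]).round(3),"in rack",r.round(4))
rod(180,p1,f([446,27]),f([462,445]));rod(90,p1,f([263,145]),f([281,354]));rod(120,p1,f([642,80]),f([634,364]))
rod(150,p2,[272,252],[283,385])
rod(180,p2,[419.5,233],[415.5,393]);rod(90,p2,[347,279],[347.5,359])
```

```text
plate [[0.4378 0.0574 0.008 ]
 [0.4113 0.3423 0.008 ]
 [0.5099 0.352  0.008 ]
 [0.5367 0.0649 0.008 ]] [0.47389279 0.20416239 0.008     ] 0.09282292334194958
180 [0.4722 0.239 ] len 0.1713 yaw 0.088 in rack [0.0016 0.0349]
90 [0.4772 0.1703] len 0.0845 yaw 0.089 in rack [ 0.0002 -0.034 ]
120 [0.4596 0.3072] len 0.1141 yaw 0.074 in rack [-0.0047  0.1039]
150 [0.4852 0.1002] len 0.1451 yaw 0.098 in rack [ 0.0016 -0.1045]
180 [0.4734 0.2382] len 0.1739 yaw 0.097 in rack [0.0026 0.0339]
90 [0.4795 0.169 ] len 0.0858 yaw 0.075 in rack [ 0.0023 -0.0355]
```

The numbers agree: the full rack's yaw is about 0.09, and the rods lie within a few mm of their places. Next is the empty rack.

```bash
python3 -m inch '[{"gripper":50,"linear":[-0.9,-9.4,-0.2],"angular":[0,0,-1.4]},{"gripper":50,"linear":[-0.9,-9.4,-0.2],"angular":[0,0,-1.4]},{"gripper":50,"linear":[-0.9,-9.4,-0.2],"angular":[0,0,-1.4]},{"gripper":50,"linear":[-0.9,-9.4,-0.2],"angular":[0,0,-1.4]},{"gripper":50,"linear":[-0.9,-9.4,-0.2],"angular":[0,0,-1.4]},{"gripper":50,"linear":[-0.9,-9.4,-0.2],"angular":[0,0,-1.4]},{"gripper":50,"linear":[-0.9,-9.4,-0.2],"angular":[0,0,-1.4]},{"gripper":50,"linear":[-0.9,-9.4,-0.2],"angular":[0,0,-1.4]},{"gripper":50,"linear":[-0.9,-9.4,-0.2],"angular":[0,0,-1.4]},{"gripper":50,"linear":[-0.9,-9.4,-0.2],"angular":[0,0,-1.4]}]'
python3 -m inch '[{"gripper":50,"linear":[0,0,0],"angular":[0,0,0]},{"gripper":50,"linear":[0,0,0],"angular":[0,0,0]},{"gripper":50,"linear":[0,0,0],"angular":[0,0,0]}]'
python3 look.py w3
```

```text
time_s: 2.58
tcp_pos: [0.4223, -0.2407, 0.2705]
eef_rot: [-0.098, 0.995, -0.002, 0.0]
contact_force: [0.4, -0.2, 0.4]
finger_gap: 0.0504
time_s: 2.83
tcp_pos: [0.4226, -0.2333, 0.2694]
eef_rot: [-0.102, 0.995, -0.0, -0.0]
contact_force: [0.0, 0.4, -0.2]
finger_gap: 0.0503
2.8333 [ 0.4226 -0.2333  0.2694] [[-0.979, -0.202, -0.001], [-0.202, 0.979, -0.0], [0.001, 0.0, -1.0]]
```

View pics/w3.png

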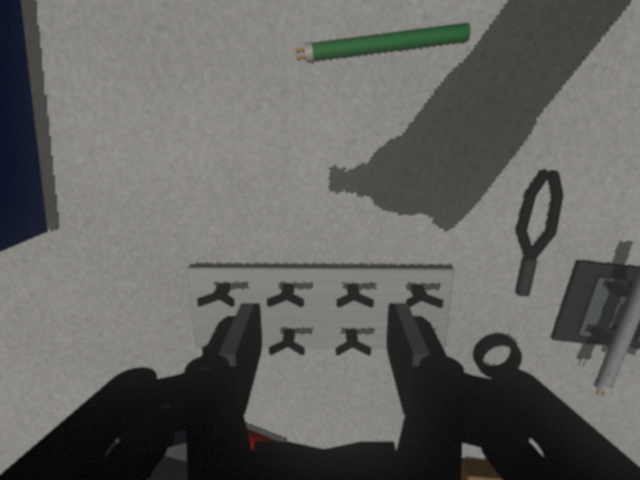

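The empty rack's plate spans (189,267) to (453,267) along the back edge, and its front edge is near row 348, partly hidden. A zoom should give better corners.

Run:
```python
from h import *
a=cv2.imread("pics/w3.png")[250:365,175:475]
cv2.imwrite("pics/w3c.png",cv2.resize(a,(780,299),interpolation=2))
```

```text
(no output)
```

View pics/w3c.png

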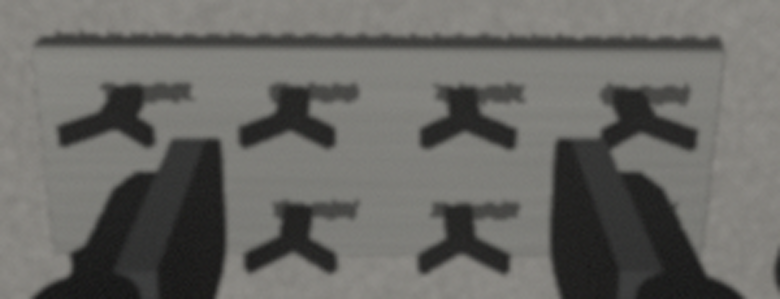

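```bash
cat > racks.py <<'E'
from h import *;import pickle
p=pickle.load(open("pics/w3.pkl","rb"))[0]
f=lambda c:np.array(c)/2.6+[175,250]
P=cast(p,f([[36,45],[723,48],[704,255],[55,254]]),.014)
c=P.mean(0);y=P[1]-P[0]+P[2]-P[3];yaw=np.arctan2(-y[0],y[1])
M=np.array([[np.cos(yaw),-np.sin(yaw)],[np.sin(yaw),np.cos(yaw)]])
if __name__=="__main__":
    print(P.round(4),c,yaw)
    loc=lambda uv,z:((cast(p,f(uv),z)-c)[:,:2]@M).round(4)
    print("edge",loc([[36,45],[723,48],[704,255],[55,254],[380,255],[380,46]],.014).tolist())
    print("apex back",loc([[117,113],[291,113],[465,114],[640,116]],.039).tolist())
    print("apex front",loc([[293,240],[462,240]],.039).tolist())
    print("tips",loc([[62,138],[152,137],[243,137],[332,139],[424,139],[513,138],[694,142]],.055).tolist())
    print("tips front",loc([[250,262],[335,262],[424,262],[508,262]],.055).tolist())
    for yy in(.105,.035,-.035,-.105): print(yy,(c[:2]+M@[0,yy]).round(4))
E
python3 racks.py
```

```text
[[ 0.5286 -0.3596  0.014 ]
 [ 0.4722 -0.08    0.014 ]
 [ 0.5688 -0.0584  0.014 ]
 [ 0.6267 -0.3414  0.014 ]] [ 0.54907465 -0.20987113  0.014     ] 0.2003509796621484
edge [[-0.0499, -0.1427], [-0.0495, 0.1426], [0.0495, 0.1445], [0.0499, -0.1444], [0.05, 0.0002], [-0.0499, 0.0001]]
apex back [[-0.0309, -0.1043], [-0.0311, -0.0351], [-0.0309, 0.0341], [-0.0303, 0.1038]]
apex front [[0.0267, -0.0358], [0.0265, 0.0344]]
tips [[-0.0279, -0.1217], [-0.0284, -0.0871], [-0.0285, -0.0522], [-0.0278, -0.0181], [-0.0279, 0.0173], [-0.0284, 0.0514], [-0.027, 0.1211]]
tips front [[0.0268, -0.0516], [0.0267, -0.0176], [0.0266, 0.018], [0.0265, 0.0517]]
0.105 [ 0.5282 -0.107 ]
0.035 [ 0.5421 -0.1756]
-0.035 [ 0.556  -0.2442]
-0.105 [ 0.57   -0.3128]
```

The measured empty rack is within a millimetre of its specified size: centre (0.549,−0.210), yaw 0.200, and the V positions check out. Order: 120 goes to the −105 place, 180 to −35, 90 to +35 and 150 to +105.

```bash
cat > go.py <<'E'
import sys
from h import *
FY,EY=.093,.200
PICK={120:(.4605,.3075),180:(.4738,.2388),90:(.4790,.1698),150:(.4860,.1002)}
PLACE={150:.105,90:.035,180:-.035,120:-.105}
def targ(k,n):
    n=int(n)
    if k=="pick": return PICK[n],FY
    e=PLACE[n]; return (.5488-np.sin(EY)*e,-.2100+np.cos(EY)*e),EY
# usage: go.py pick|place N z
(x,y),yaw=targ(sys.argv[1],sys.argv[2])
st=sense();T=R.from_quat(st["eef_rot"])
G=R.from_matrix([[-np.cos(yaw),-np.sin(yaw),0],[-np.sin(yaw),np.cos(yaw),0],[0,0,-1]])
d=np.array([x,y,float(sys.argv[3])])-st["tcp_pos"]
print("t",st["time_s"].__round__(2),"tcp",st["tcp_pos"].round(4),"gap",round(st["finger_gap"],4),"F",st["contact_force"].round(1))
print("lin",(T.inv().apply(d)/.04).round(3),"ang",((T.inv()*G).as_rotvec(degrees=True)/6).round(3),"world mm",(d*1e3).round(1))
E
python3 go.py pick 120 .14
```

```text
t 2.88 tcp [ 0.4225 -0.2333  0.2695] gap 0.0498 F [ 0.  -0.3 -0.3]
lin [-3.667 13.047  3.239] ang [ 0.003 -0.005  1.057] world mm [  38.   540.8 -129.5]
```

```bash
python3 -m inch '[{"gripper":50,"linear":[-2.7,9.6,2.4],"angular":[0,0,1.05]},{"gripper":50,"linear":[-2.7,9.6,2.4],"angular":[0,0,1.05]},{"gripper":50,"linear":[-2.7,9.6,2.4],"angular":[0,0,1.05]},{"gripper":50,"linear":[-2.7,9.6,2.4],"angular":[0,0,1.05]},{"gripper":50,"linear":[-2.7,9.6,2.4],"angular":[0,0,1.05]},{"gripper":50,"linear":[-2.7,9.6,2.4],"angular":[0,0,1.05]},{"gripper":50,"linear":[-2.7,9.6,2.4],"angular":[0,0,1.05]},{"gripper":50,"linear":[-2.7,9.6,2.4],"angular":[0,0,1.05]},{"gripper":50,"linear":[-2.7,9.6,2.4],"angular":[0,0,1.05]},{"gripper":50,"linear":[-2.7,9.6,2.4],"angular":[0,0,1.05]}]' 20
python3 go.py pick 120 .14
```

```text
time_s: 3.72
tcp_pos: [0.4501, 0.1648, 0.1738]
eef_rot: [-0.047, 0.999, 0.001, 0.0]
contact_force: [1.3, -0.4, 0.3]
finger_gap: 0.0498
t 3.72 tcp [0.4501 0.1648 0.1738] gap 0.0498 F [ 1.3 -0.4  0.3]
lin [-0.591  3.528  0.849] ang [0.012 0.003 0.001] world mm [ 10.4 142.7 -33.8]
```

```bash
python3 -m inch '[{"gripper":50,"linear":[-0.59,3.5,0.85],"angular":[0,0,0]},{"gripper":50,"linear":[-0.59,3.5,0.85],"angular":[0,0,0]},{"gripper":50,"linear":[-0.59,3.5,0.85],"angular":[0,0,0]},{"gripper":50,"linear":[-0.59,3.5,0.85],"angular":[0,0,0]},{"gripper":50,"linear":[-0.59,3.5,0.85],"angular":[0,0,0]},{"gripper":50,"linear":[-0.59,3.5,0.85],"angular":[0,0,0]},{"gripper":50,"linear":[-0.59,3.5,0.85],"angular":[0,0,0]}]' 20 >/dev/null
python3 go.py pick 120 .033
```

```text
t 4.3 tcp [0.4615 0.3028 0.1401] gap 0.0502 F [ 0.2 -0.2  0.7]
lin [0.013 0.12  2.678] ang [-0.001 -0.002 -0.017] world mm [  -1.     4.7 -107.1]
```

```bash
python3 -m inch '[{"gripper":50,"linear":[0.01,0.12,1],"angular":[0,0,0]},{"gripper":50,"linear":[0.01,0.12,1.9],"angular":[0,0,0]},{"gripper":50,"linear":[0.01,0.12,2.4],"angular":[0,0,0]},{"gripper":50,"linear":[0.01,0.12,2.68],"angular":[0,0,0]},{"gripper":50,"linear":[0.01,0.12,2.68],"angular":[0,0,0]},{"gripper":50,"linear":[0.01,0.12,2.68],"angular":[0,0,0]},{"gripper":50,"linear":[0.01,0.12,2.68],"angular":[0,0,0]}]' 20
python3 go.py pick 120 .033; python3 look.py g1
```

```text
time_s: 4.88
tcp_pos: [0.4624, 0.308, 0.0348]
eef_rot: [-0.045, 0.999, 0.001, 0.001]
contact_force: [-0.4, 0.4, 0.9]
finger_gap: 0.0501
t 4.88 tcp [0.4624 0.308  0.0348] gap 0.0501 F [-0.4  0.4  0.9]
lin [ 0.048 -0.009  0.044] ang [ 0.017  0.022 -0.03 ] world mm [-1.9 -0.5 -1.8]
4.8833 [0.4624 0.308  0.0348] [[-0.996, -0.09, 0.002], [-0.09, 0.996, 0.002], [-0.002, 0.002, -1.0]]
```

View pics/g1.png

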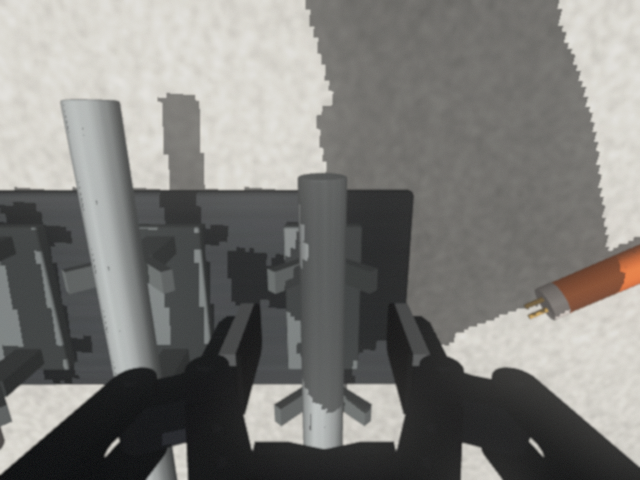

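The rod is centred between the fingers at column 322, and its back end is at (323,177), clearly visible. That end gives a precise offset along the rod.

```bash
python3 - <<'E'
from h import *;import pickle
p,st=pickle.load(open("pics/g1.pkl","rb"))
T=R.from_quat(st["eef_rot"])
for n,uv,L in((120,[323,177],.12),(180,[91,100],.18)):
    B=cast(p,uv,.052)[0]; m=B[:2]+L/2*np.array([np.cos(.093),np.sin(.093)]);print(n,"mid",m.round(4),"vs tcp mm",(T.inv().apply(np.r_[m,0]-st["tcp_pos"])*1e3).round(1)[:2])
for uv in([322,272],[323,408]): print(cast(p,uv,.057)[0].round(4), T.inv().apply(cast(p,uv,.057)[0]-st["tcp_pos"]).round(4))
E
python3 -m inch '[{"gripper":10,"linear":[0,0,0],"angular":[0,0,0]},{"gripper":10,"linear":[0,0,0],"angular":[0,0,0]},{"gripper":10,"linear":[0,0,0.04],"angular":[0,0,0]},{"gripper":10,"linear":[0,0,0.04],"angular":[0,0,0]},{"gripper":10,"linear":[0,0,0.04],"angular":[0,0,0]},{"gripper":10,"linear":[0,0,0.04],"angular":[0,0,0]}]' 60
```

```text
120 mid [0.462  0.3082] vs tcp mm [0.5 0.2]
180 mid [0.4753 0.2403] vs tcp mm [ -6.7 -68.7]
[0.4324 0.305  0.057 ] [ 0.0301 -0.0003 -0.0223]
[0.4864 0.3102 0.057 ] [-0.0241  0.     -0.0222]
time_s: 5.43
tcp_pos: [0.4618, 0.3075, 0.0324]
eef_rot: [-0.045, 0.999, 0.0, 0.0]
contact_force: [-2.3, -3.5, 12.0]
finger_gap: 0.0142
```

```bash
python3 -m inch '[{"gripper":10,"linear":[0,0,-0.3],"angular":[0,0,0]},{"gripper":10,"linear":[0,0,-1],"angular":[0,0,0]},{"gripper":10,"linear":[0,0,-2],"angular":[0,0,0]},{"gripper":10,"linear":[0,0,-2.8],"angular":[0,0,0]},{"gripper":10,"linear":[0,0,-2.8],"angular":[0,0,0]}]' 60
python3 go.py place 120 .14
```

```text
time_s: 5.85
tcp_pos: [0.4641, 0.3094, 0.1505]
eef_rot: [-0.045, 0.999, 0.003, 0.004]
contact_force: [0.3, 0.6, -1.0]
finger_gap: 0.0141
t 5.85 tcp [0.4641 0.3094 0.1505] gap 0.0141 F [ 0.3  0.6 -1. ]
lin [ -1.229 -15.734   0.173] ang [ 0.056  0.079 -1.051] world mm [ 105.5 -622.3  -10.5]
```

```bash
python3 -m inch '[{"gripper":10,"linear":[-0.7,-9.6,0.1],"angular":[0.05,0.08,-0.7]},{"gripper":10,"linear":[-0.7,-9.6,0.1],"angular":[0.05,0.08,-0.7]},{"gripper":10,"linear":[-0.7,-9.6,0.1],"angular":[0.05,0.08,-0.7]},{"gripper":10,"linear":[-0.7,-9.6,0.1],"angular":[0.05,0.08,-0.7]},{"gripper":10,"linear":[-0.7,-9.6,0.1],"angular":[0.05,0.08,-0.7]},{"gripper":10,"linear":[-0.7,-9.6,0.1],"angular":[0.05,0.08,-0.7]},{"gripper":10,"linear":[-0.7,-9.6,0.1],"angular":[0.05,0.08,-0.7]},{"gripper":10,"linear":[-0.7,-9.6,0.1],"angular":[0.05,0.08,-0.7]},{"gripper":10,"linear":[-0.7,-9.6,0.1],"angular":[0.05,0.08,-0.7]},{"gripper":10,"linear":[-0.7,-9.6,0.1],"angular":[0.05,0.08,-0.7]}]' 60
python3 go.py place 120 .14
```

```text
time_s: 6.68
tcp_pos: [0.5236, -0.0798, 0.14]
eef_rot: [-0.078, 0.997, -0.004, -0.003]
contact_force: [-0.3, -1.0, -0.7]
finger_gap: 0.0144
t 6.68 tcp [ 0.5236 -0.0798  0.14  ] gap 0.0144 F [-0.3 -1.  -0.7]
lin [-0.231 -5.936  0.043] ang [-0.069 -0.073 -0.419] world mm [  46.  -233.1   -0. ]
```

```bash
python3 -m inch '[{"gripper":10,"linear":[-0.23,-5.7,0.04],"angular":[0,0,-0.42]},{"gripper":10,"linear":[-0.23,-5.7,0.04],"angular":[0,0,-0.42]},{"gripper":10,"linear":[-0.23,-5.7,0.04],"angular":[0,0,-0.42]},{"gripper":10,"linear":[-0.23,-5.7,0.04],"angular":[0,0,-0.42]},{"gripper":10,"linear":[-0.23,-5.7,0.04],"angular":[0,0,-0.42]},{"gripper":10,"linear":[-0.23,-5.7,0.04],"angular":[0,0,-0.42]},{"gripper":10,"linear":[-0.23,-5.7,0.04],"angular":[0,0,-0.42]},{"gripper":10,"linear":[-0.23,-5.7,0.04],"angular":[0,0,-0.42]},{"gripper":10,"linear":[-0.23,-5.7,0.04],"angular":[0,0,-0.42]},{"gripper":10,"linear":[-0.23,-5.7,0.04],"angular":[0,0,-0.42]}]' 60 >/dev/null
python3 go.py place 120 .06;python3 look.py g2
```

```text
t 7.52 tcp [ 0.5705 -0.2939  0.1386] gap 0.0143 F [ 0.1  0.7 -2.2]
lin [ 0.102 -0.453  1.968] ang [-0.033 -0.08   0.093] world mm [ -0.8 -19.  -78.6]
7.5167 [ 0.5705 -0.2939  0.1386] [[-0.978, -0.208, -0.008], [-0.208, 0.978, -0.005], [0.008, -0.003, -1.0]]
```

View pics/g2.png

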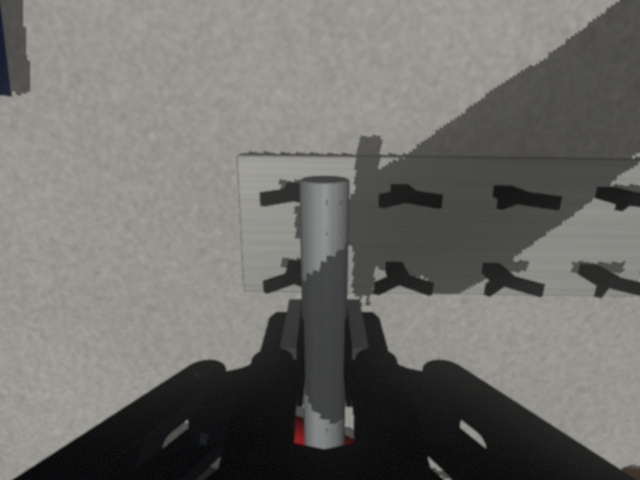

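The rod is held straight, with its back end at (325,180), the same place in the tool frame as before. Now I'll centre it and descend.

```bash
python3 -m inch '[{"gripper":10,"linear":[0.1,-0.45,0.3],"angular":[-0.03,-0.08,0.09]},{"gripper":10,"linear":[0.1,-0.45,1.0],"angular":[-0.03,-0.08,0.09]},{"gripper":10,"linear":[0.1,-0.45,1.9],"angular":[-0.03,-0.08,0.09]},{"gripper":10,"linear":[0.1,-0.45,1.9],"angular":[-0.03,-0.08,0.09]},{"gripper":10,"linear":[0.1,-0.45,1.9],"angular":[-0.03,-0.08,0.09]},{"gripper":10,"linear":[0.1,-0.45,1.9],"angular":[-0.03,-0.08,0.09]}]' 60 >/dev/null
python3 go.py place 120 .031
```

```text
t 8.07 tcp [ 0.5702 -0.3144  0.0646] gap 0.0141 F [ 0.3 -0.6 -0.9]
lin [0.007 0.042 0.841] ang [-0.021  0.01  -0.007] world mm [ -0.5   1.5 -33.6]
```

```bash
python3 -m inch '[{"gripper":10,"linear":[0,0.04,0.3],"angular":[0,0,0]},{"gripper":10,"linear":[0,0.04,0.5],"angular":[0,0,0]},{"gripper":10,"linear":[0,0.04,0.65],"angular":[0,0,0]},{"gripper":10,"linear":[0,0.04,0.75],"angular":[0,0,0]},{"gripper":10,"linear":[0,0.04,0.8],"angular":[0,0,0]},{"gripper":10,"linear":[0,0.04,0.84],"angular":[0,0,0]},{"gripper":10,"linear":[0,0.04,0.84],"angular":[0,0,0]},{"gripper":10,"linear":[0,0.04,0.84],"angular":[0,0,0]}]' 60 >/dev/null
python3 go.py place 120 .031
```

```text
t 8.73 tcp [ 0.5697 -0.3146  0.0323] gap 0.0141 F [-8.3  3.  24.7]
lin [-0.007  0.042  0.033] ang [-0.028  0.022 -0.024] world mm [-0.1  1.7 -1.3]
```

Upward contact of 25 N at the expected height means the rod is seated. I'll release and rise.

```bash
python3 -m inch '[{"gripper":14,"linear":[0,0,-0.04],"angular":[0,0,0]},{"gripper":18,"linear":[0,0,-0.04],"angular":[0,0,0]},{"gripper":25,"linear":[0,0,-0.04],"angular":[0,0,0]},{"gripper":50,"linear":[0,0,-0.04],"angular":[0,0,0]},{"gripper":50,"linear":[0,0,-0.04],"angular":[0,0,0]},{"gripper":50,"linear":[0,0,-0.04],"angular":[0,0,0]},{"gripper":50,"linear":[0,0,-1],"angular":[0,0,0]},{"gripper":50,"linear":[0,0,-2],"angular":[0,0,0]},{"gripper":50,"linear":[0,0,-3],"angular":[0,0,0]},{"gripper":50,"linear":[0,0,-3],"angular":[0,0,0]}]' 20
python3 go.py pick 180 .14;python3 look.py g3
```

```text
time_s: 9.57
tcp_pos: [0.5718, -0.3154, 0.1574]
eef_rot: [-0.099, 0.995, -0.003, 0.005]
contact_force: [0.1, -0.6, 1.0]
finger_gap: 0.0499
t 9.57 tcp [ 0.5718 -0.3154  0.1574] gap 0.0499 F [ 0.1 -0.6  1. ]
lin [-0.317 14.07   0.329] ang [-0.069  0.085  1.   ] world mm [-98.  554.2 -17.4]
9.5667 [ 0.5718 -0.3154  0.1574] [[-0.98, -0.196, 0.01], [-0.196, 0.981, -0.006], [-0.009, -0.008, -1.0]]
```

View pics/g3.png

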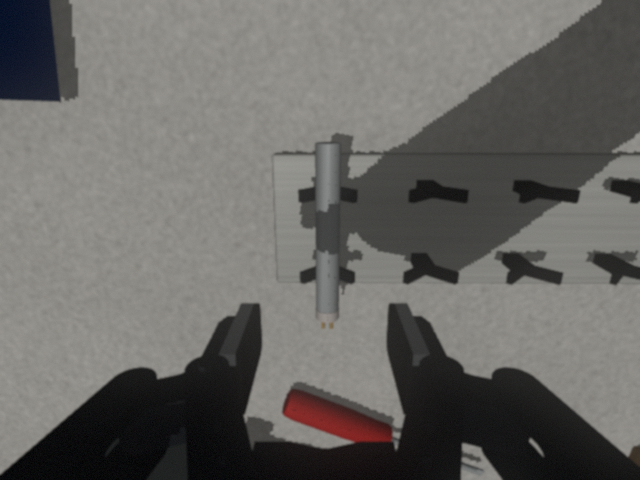

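The 120 rod lies in both Vs of the right-end place, with its back end at (327,143) and front at (328,316). Next I'll check the centring and start for the 180.

```bash
python3 - <<'E'
from h import *;import pickle
p,st=pickle.load(open("pics/g3.pkl","rb"))
a=.2;M=np.array([[np.cos(a),-np.sin(a)],[np.sin(a),np.cos(a)]])
loc=lambda uv,z:((cast(p,uv,z)[:,:2]-[.5488,-.21])@M*1e3).round(1).tolist()
print("rod",loc([327,144],.05),loc([328,314],.056),"tips",loc([[302,196],[356,196],[304,276],[353,276]],.055),"plate back",loc([275,154],.014),loc([278,283],.014))
E
python3 -m inch '[{"gripper":50,"linear":[-0.2,9.6,0.2],"angular":[-0.07,0.08,0.7]},{"gripper":50,"linear":[-0.2,9.6,0.2],"angular":[-0.07,0.08,0.7]},{"gripper":50,"linear":[-0.2,9.6,0.2],"angular":[-0.07,0.08,0.7]},{"gripper":50,"linear":[-0.2,9.6,0.2],"angular":[-0.07,0.08,0.7]},{"gripper":50,"linear":[-0.2,9.6,0.2],"angular":[-0.07,0.08,0.7]},{"gripper":50,"linear":[-0.2,9.6,0.2],"angular":[-0.07,0.08,0.7]},{"gripper":50,"linear":[-0.2,9.6,0.2],"angular":[-0.07,0.08,0.7]},{"gripper":50,"linear":[-0.2,9.6,0.2],"angular":[-0.07,0.08,0.7]},{"gripper":50,"linear":[-0.2,9.6,0.2],"angular":[-0.07,0.08,0.7]},{"gripper":50,"linear":[-0.2,9.6,0.2],"angular":[-0.07,0.08,0.7]}]' 20 >/dev/null
python3 go.py pick 180 .14
```

```text
rod [[-59.1, -106.3]] [[54.5, -105.5]] tips [[-27.8, -121.9], [-27.8, -88.1], [26.5, -121.6], [26.5, -88.8]] plate back [[-49.4, -143.0]] [[50.3, -144.8]]
t 10.45 tcp [0.4991 0.0724 0.1396] gap 0.0501 F [ 1.2 -0.4  0.1]
lin [0.074 4.206 0.023] ang [ 0.072 -0.102  0.385] world mm [-25.3 166.4   0.4]
```

```bash
sed -i 's/180:(.4738,.2388)/180:(.4745,.2392)/' go.py; python3 -m inch '[{"gripper":50,"linear":[0.07,4,0.02],"angular":[0.07,-0.1,0.38]},{"gripper":50,"linear":[0.07,4,0.02],"angular":[0.07,-0.1,0.38]},{"gripper":50,"linear":[0.07,4,0.02],"angular":[0.07,-0.1,0.38]},{"gripper":50,"linear":[0.07,4,0.02],"angular":[0.07,-0.1,0.38]},{"gripper":50,"linear":[0.07,4,0.02],"angular":[0.07,-0.1,0.38]},{"gripper":50,"linear":[0.07,4,0.02],"angular":[0.07,-0.1,0.38]},{"gripper":50,"linear":[0.07,4,0.02],"angular":[0.07,-0.1,0.38]},{"gripper":50,"linear":[0.07,4,0.02],"angular":[0.07,-0.1,0.38]}]' 20 >/dev/null
python3 go.py pick 180 .033
```

```text
t 11.12 tcp [0.4787 0.2218 0.1404] gap 0.05 F [ 0.5 -0.   0.1]
lin [0.071 0.45  2.683] ang [-0.025  0.01  -0.095] world mm [  -4.2   17.4 -107.4]
```

```bash
cat > end.py <<'E'
import sys
from h import *
L=float(sys.argv[1])/1000
st=sense();p=camera_params("wrist");im=cv2.cvtColor(read_camera("wrist"),cv2.COLOR_RGB2GRAY).astype(float)
cv2.imwrite("pics/e%d.png"%(L*1000),im)
T=R.from_quat(st["eef_rot"])
e=T.apply([L/2,0,-.0185])+st["tcp_pos"]
u,v=proj(p,e)[0];u,v=int(u),int(v)
r=im[max(v-30,0):v+30,u-4:u+5].mean(1);g=np.abs(np.convolve(r,[1,1,0,-1,-1],"same"));g[:2]=g[-2:]=0
print("expected",u,v,"edges (row,grad)",[(int(i+max(v-30,0)),int(g[i]),"mid mm along tool x %.1f"%((T.inv().apply(cast(p,[u,i+max(v-30,0)],e[2])[0]-st["tcp_pos"])[0]-L/2)*1e3)) for i in np.argsort(-g)[:6]])
row=im[v+40,u-60:u+60]; gc=np.convolve(row,[1,1,0,-1,-1],"same"); print("col edges",sorted([(int(i+u-60),int(gc[i])) for i in np.argsort(-np.abs(gc[2:-2]))[:6]+2]))
E
python3 -m inch '[{"gripper":50,"linear":[0.07,0.45,0.3],"angular":[0,0,-0.09]},{"gripper":50,"linear":[0.07,0.45,1],"angular":[0,0,-0.09]},{"gripper":50,"linear":[0.07,0.45,1.9],"angular":[0,0,-0.09]},{"gripper":50,"linear":[0.07,0.45,2.4],"angular":[0,0,-0.09]},{"gripper":50,"linear":[0.07,0.45,2.65],"angular":[0,0,-0.09]},{"gripper":50,"linear":[0.07,0.45,2.68],"angular":[0,0,-0.09]},{"gripper":50,"linear":[0.07,0.45,2.68],"angular":[0,0,-0.09]},{"gripper":50,"linear":[0.07,0.45,2.68],"angular":[0,0,-0.09]}]' 20 >/dev/null
python3 go.py pick 180 .033; python3 end.py 180
```

```text
t 11.78 tcp [0.4753 0.2412 0.0349] gap 0.05 F [ 0.5 -0.4  0.4]
lin [ 0.024 -0.047  0.047] ang [-0.008  0.031  0.009] world mm [-0.8 -2.  -1.9]
expected 322 74 edges (row,grad) [(81, 122, 'mid mm along tool x -1.6'), (80, 119, 'mid mm along tool x -1.4'), (82, 78, 'mid mm along tool x -1.9'), (79, 72, 'mid mm along tool x -1.1'), (72, 45, 'mid mm along tool x 0.8'), (71, 32, 'mid mm along tool x 1.0')]
col edges [(288, -113), (289, -153), (290, -113), (302, -100), (303, -134), (304, -107)][ WARN:0@1.345] global loadsave.cpp:1063 imwrite_ Unsupported depth image for selected encoder is fallbacked to CV_8U.
```

```bash
python3 -m inch '[{"gripper":30,"linear":[0,-0.04,0.04],"angular":[0,0,0]},{"gripper":10,"linear":[0,-0.04,0.04],"angular":[0,0,0]},{"gripper":10,"linear":[0,-0.04,0.04],"angular":[0,0,0]},{"gripper":10,"linear":[0,-0.04,0.04],"angular":[0,0,0]},{"gripper":10,"linear":[0,-0.04,0.04],"angular":[0,0,0]},{"gripper":10,"linear":[0,-0.04,0.04],"angular":[0,0,0]},{"gripper":10,"linear":[0,-0.04,0.04],"angular":[0,0,0]}]' 60
python3 -m inch '[{"gripper":10,"linear":[0,0,-0.3],"angular":[0,0,0]},{"gripper":10,"linear":[0,0,-1],"angular":[0,0,0]},{"gripper":10,"linear":[0,0,-2],"angular":[0,0,0]},{"gripper":10,"linear":[0,0,-2.8],"angular":[0,0,0]},{"gripper":10,"linear":[0,0,-2.8],"angular":[0,0,0]}]' 60 >/dev/null
python3 go.py place 180 .14
```

```text
time_s: 12.42
tcp_pos: [0.4749, 0.2383, 0.0325]
eef_rot: [-0.047, 0.999, -0.001, 0.001]
contact_force: [-0.3, -5.2, 5.9]
finger_gap: 0.014
t 12.83 tcp [0.4772 0.2412 0.1511] gap 0.0142 F [ 1.8  0.6 -1.6]
lin [ -0.811 -12.269   0.24 ] ang [ 0.031  0.095 -1.011] world mm [  78.5 -485.5  -11.1]
```

```bash
python3 -m inch '[{"gripper":10,"linear":[-0.6,-9.6,0.1],"angular":[0.03,0.09,-0.8]},{"gripper":10,"linear":[-0.6,-9.6,0.1],"angular":[0.03,0.09,-0.8]},{"gripper":10,"linear":[-0.6,-9.6,0.1],"angular":[0.03,0.09,-0.8]},{"gripper":10,"linear":[-0.6,-9.6,0.1],"angular":[0.03,0.09,-0.8]},{"gripper":10,"linear":[-0.6,-9.6,0.1],"angular":[0.03,0.09,-0.8]},{"gripper":10,"linear":[-0.6,-9.6,0.1],"angular":[0.03,0.09,-0.8]},{"gripper":10,"linear":[-0.6,-9.6,0.1],"angular":[0.03,0.09,-0.8]},{"gripper":10,"linear":[-0.6,-9.6,0.1],"angular":[0.03,0.09,-0.8]},{"gripper":10,"linear":[-0.6,-9.6,0.1],"angular":[0.03,0.09,-0.8]},{"gripper":10,"linear":[-0.6,-9.6,0.1],"angular":[0.03,0.09,-0.8]}]' 60 >/dev/null
python3 -m inch '[{"gripper":10,"linear":[0,-2.4,0],"angular":[0,0,-0.2]},{"gripper":10,"linear":[0,-2.4,0],"angular":[0,0,-0.2]},{"gripper":10,"linear":[0,-2.4,0],"angular":[0,0,-0.2]},{"gripper":10,"linear":[0,-2.4,0],"angular":[0,0,-0.2]},{"gripper":10,"linear":[0,-2.4,0],"angular":[0,0,-0.2]},{"gripper":10,"linear":[0,-2.4,0],"angular":[0,0,-0.2]}]' 60 >/dev/null
python3 go.py place 180 .062
```

```text
t 14.17 tcp [ 0.5516 -0.2336  0.141 ] gap 0.0139 F [-0.1  0.8 -1. ]
lin [-0.066 -0.277  1.976] ang [-0.033 -0.08   0.004] world mm [  4.2 -10.7 -79. ]
```

```bash
python3 -m inch '[{"gripper":10,"linear":[-0.07,-0.26,0.3],"angular":[-0.03,-0.08,0]},{"gripper":10,"linear":[-0.07,-0.26,1.0],"angular":[-0.03,-0.08,0]},{"gripper":10,"linear":[-0.07,-0.26,1.9],"angular":[-0.03,-0.08,0]},{"gripper":10,"linear":[-0.07,-0.26,1.95],"angular":[-0.03,-0.08,0]},{"gripper":10,"linear":[-0.07,-0.26,1.95],"angular":[-0.03,-0.08,0]},{"gripper":10,"linear":[-0.07,-0.26,1.95],"angular":[-0.03,-0.08,0]}]' 60 >/dev/null
python3 go.py place 180 .031;python3 end.py 180
```

```text
t 14.67 tcp [ 0.5565 -0.2444  0.0647] gap 0.0139 F [ 0.4  0.2 -1.5]
lin [0.019 0.008 0.843] ang [-0.016  0.011  0.005] world mm [ -0.7   0.1 -33.7]
expected 322 74 edges (row,grad) [(74, 41, 'mid mm along tool x 0.2'), (77, 39, 'mid mm along tool x -0.6'), (73, 34, 'mid mm along tool x 0.5'), (78, 33, 'mid mm along tool x -0.9'), (75, 19, 'mid mm along tool x -0.1'), (76, 17, 'mid mm along tool x -0.3')]
col edges [(297, -98), (298, -122), (299, -88), (372, 113), (373, 117), (374, 76)][ WARN:0@1.240] global loadsave.cpp:1063 imwrite_ Unsupported depth image for selected encoder is fallbacked to CV_8U.
```

Centred along the rod to within about 0.5 mm. Next: lower it, release, rise.

```bash
python3 -m inch '[{"gripper":10,"linear":[0.02,0.01,0.3],"angular":[0,0,0]},{"gripper":10,"linear":[0.02,0.01,0.5],"angular":[0,0,0]},{"gripper":10,"linear":[0.02,0.01,0.65],"angular":[0,0,0]},{"gripper":10,"linear":[0.02,0.01,0.75],"angular":[0,0,0]},{"gripper":10,"linear":[0.02,0.01,0.8],"angular":[0,0,0]},{"gripper":10,"linear":[0.02,0.01,0.83],"angular":[0,0,0]},{"gripper":10,"linear":[0.02,0.01,0.83],"angular":[0,0,0]},{"gripper":10,"linear":[0.02,0.01,0.83],"angular":[0,0,0]}]' 60
```

```text
time_s: 15.38
tcp_pos: [0.5553, -0.2461, 0.0323]
eef_rot: [-0.099, 0.995, -0.001, 0.001]
contact_force: [-8.9, 2.8, 24.1]
finger_gap: 0.0142
```

```bash
python3 -m inch '[{"gripper":14,"linear":[0,0,-0.04],"angular":[0,0,0]},{"gripper":18,"linear":[0,0,-0.04],"angular":[0,0,0]},{"gripper":25,"linear":[0,0,-0.04],"angular":[0,0,0]},{"gripper":45,"linear":[0,0,-0.04],"angular":[0,0,0]},{"gripper":45,"linear":[0,0,-0.04],"angular":[0,0,0]},{"gripper":45,"linear":[0,0,-0.04],"angular":[0,0,0]},{"gripper":45,"linear":[0,0,-1],"angular":[0,0,0]},{"gripper":45,"linear":[0,0,-2],"angular":[0,0,0]},{"gripper":45,"linear":[0,0,-3],"angular":[0,0,0]},{"gripper":45,"linear":[0,0,-3],"angular":[0,0,0]}]' 20 >/dev/null
python3 go.py pick 90 .14;python3 look.py g4
```

```text
t 16.22 tcp [ 0.5578 -0.2468  0.1577] gap 0.0452 F [-0.  -1.3  0. ]
lin [-0.119 10.601  0.377] ang [-0.054  0.091  1.009] world mm [-78.8 416.6 -17.7]
16.2167 [ 0.5578 -0.2468  0.1577] [[-0.98, -0.197, 0.01], [-0.197, 0.98, -0.004], [-0.009, -0.006, -1.0]]
```

View pics/g4.png

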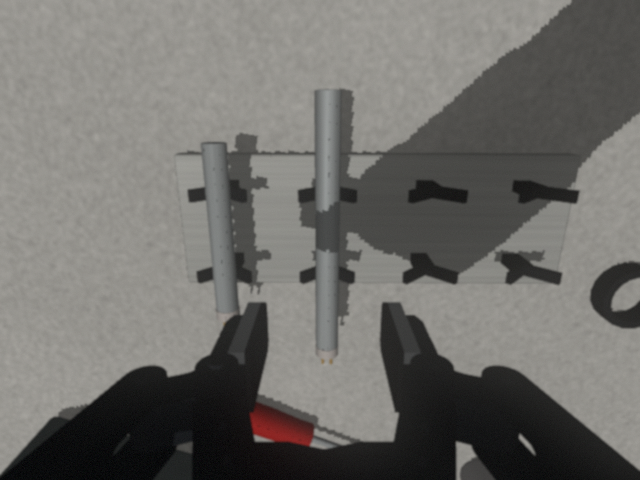

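Both rods are seated: 120 near column 220, and 180 at column 327 spanning rows 90–352. Next is the 90.

```bash
python3 -m inch '[{"gripper":50,"linear":[-0.12,10,0.37],"angular":[-0.05,0.09,1.01]},{"gripper":50,"linear":[-0.12,10,0.37],"angular":[-0.05,0.09,1.01]},{"gripper":50,"linear":[-0.12,10,0.37],"angular":[-0.05,0.09,1.01]},{"gripper":50,"linear":[-0.12,10,0.37],"angular":[-0.05,0.09,1.01]},{"gripper":50,"linear":[-0.12,10,0.37],"angular":[-0.05,0.09,1.01]},{"gripper":50,"linear":[-0.12,10,0.37],"angular":[-0.05,0.09,1.01]},{"gripper":50,"linear":[-0.12,10,0.37],"angular":[-0.05,0.09,1.01]},{"gripper":50,"linear":[-0.12,10,0.37],"angular":[-0.05,0.09,1.01]},{"gripper":50,"linear":[-0.12,10,0.37],"angular":[-0.05,0.09,1.01]},{"gripper":50,"linear":[-0.12,10,0.37],"angular":[-0.05,0.09,1.01]}]' 20 >/dev/null
python3 -m inch '[{"gripper":50,"linear":[0,0.5,0],"angular":[0,0,0]},{"gripper":50,"linear":[0,0.5,0],"angular":[0,0,0]},{"gripper":50,"linear":[0,0.5,0],"angular":[0,0,0]}]' 20 >/dev/null
python3 go.py pick 90 .033
```

```text
t 17.35 tcp [0.4777 0.169  0.1338] gap 0.0499 F [-0.1  0.1  0.2]
lin [-0.062  0.009  2.519] ang [ 0.024 -0.103  0.029] world mm [   1.3    0.8 -100.8]
```

```bash
python3 -m inch '[{"gripper":50,"linear":[-0.06,0.01,0.3],"angular":[0.02,-0.1,0.03]},{"gripper":50,"linear":[-0.06,0.01,1],"angular":[0.02,-0.1,0.03]},{"gripper":50,"linear":[-0.06,0.01,1.9],"angular":[0.02,-0.1,0.03]},{"gripper":50,"linear":[-0.06,0.01,2.4],"angular":[0.02,-0.1,0.03]},{"gripper":50,"linear":[-0.06,0.01,2.52],"angular":[0.02,-0.1,0.03]},{"gripper":50,"linear":[-0.06,0.01,2.52],"angular":[0.02,-0.1,0.03]},{"gripper":50,"linear":[-0.06,0.01,2.52],"angular":[0.02,-0.1,0.03]}]' 20 >/dev/null
python3 go.py pick 90 .033; python3 end.py 90 2>/dev/null
```

```text
t 17.93 tcp [0.4805 0.1684 0.0347] gap 0.0501 F [-0.   0.1  1.6]
lin [0.034 0.039 0.041] ang [ 0.01   0.016 -0.037] world mm [-1.5  1.4 -1.7]
expected 322 224 edges (row,grad) [(230, 207, 'mid mm along tool x -1.8'), (229, 185, 'mid mm along tool x -1.4'), (231, 147, 'mid mm along tool x -2.1'), (228, 102, 'mid mm along tool x -1.1'), (240, 89, 'mid mm along tool x -5.2'), (241, 83, 'mid mm along tool x -5.5')]
col edges [(267, 83), (268, 120), (269, 113), (270, 66), (346, -36), (379, -34)]
```

Run:
```python
import cv2
cv2.imwrite("pics/e90c.png",cv2.resize(cv2.imread("pics/e90.png")[180:460,230:410],(514,800*3//4+200)[:1]+(800,),interpolation=2)[:600])
```

```text
(no output)
```

View pics/e90c.png

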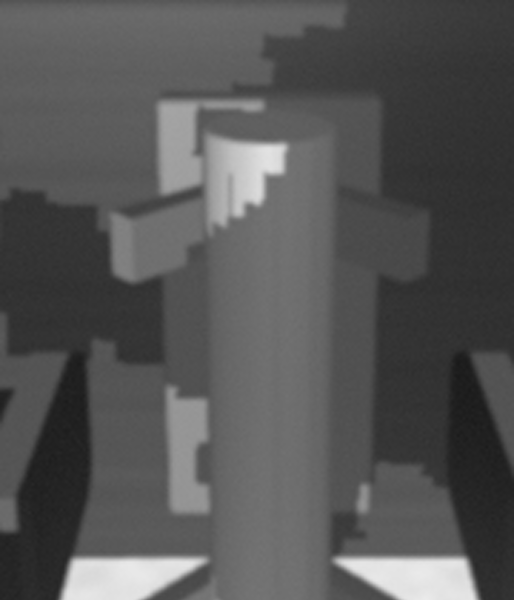

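Row 224 is the centre of the end face, exactly where expected, so the grasp is centred on the rod. Close and lift.

```bash
python3 -m inch '[{"gripper":30,"linear":[0,0.04,0.04],"angular":[0,0,0]},{"gripper":10,"linear":[0,0.04,0.04],"angular":[0,0,0]},{"gripper":10,"linear":[0,0.04,0.04],"angular":[0,0,0]},{"gripper":10,"linear":[0,0.04,0.04],"angular":[0,0,0]},{"gripper":10,"linear":[0,0.04,0.04],"angular":[0,0,0]},{"gripper":10,"linear":[0,0.04,0.04],"angular":[0,0,0]},{"gripper":10,"linear":[0,0.04,0.04],"angular":[0,0,0]}]' 60
python3 -m inch '[{"gripper":10,"linear":[0,0,-0.3],"angular":[0,0,0]},{"gripper":10,"linear":[0,0,-1],"angular":[0,0,0]},{"gripper":10,"linear":[0,0,-2],"angular":[0,0,0]},{"gripper":10,"linear":[0,0,-2.8],"angular":[0,0,0]},{"gripper":10,"linear":[0,0,-2.8],"angular":[0,0,0]}]' 60 >/dev/null
python3 go.py place 90 .14
python3 - <<'E'
from h import *;import pickle
p,st=pickle.load(open("pics/g4.pkl","rb"))
a=.2;M=np.array([[np.cos(a),-np.sin(a)],[np.sin(a),np.cos(a)]])
loc=lambda uv,z:((cast(p,uv,z)[:,:2]-[.5488,-.21])@M*1e3).round(1).tolist()
print("180",loc([[327,91],[327,350]],.055),"120",loc([[214,144],[228,312]],.055),"plate",loc([[176,155],[578,155],[560,282],[190,282]],.014))
E
```

```text
time_s: 18.57
tcp_pos: [0.4805, 0.1686, 0.0331]
eef_rot: [-0.044, 0.999, -0.0, 0.001]
contact_force: [-0.4, -8.9, 8.2]
finger_gap: 0.0141
t 18.98 tcp [0.4828 0.1719 0.1512] gap 0.014 F [ 0.6  0.5 -0.9]
lin [-0.687 -8.789  0.231] ang [ 0.055  0.096 -1.05 ] world mm [  59.1 -347.6  -11.2]
180 [[-89.3, -36.2], [84.3, -35.9]] 120 [[-59.5, -104.2], [53.9, -104.6]] plate [[-48.7, -143.2], [-48.5, 141.1], [49.3, 146.8], [49.7, -144.0]]
```

```bash
python3 -m inch '[{"gripper":10,"linear":[-0.69,-8.7,0.2],"angular":[0.05,0.09,-1.05]},{"gripper":10,"linear":[-0.69,-8.7,0.2],"angular":[0.05,0.09,-1.05]},{"gripper":10,"linear":[-0.69,-8.7,0.2],"angular":[0.05,0.09,-1.05]},{"gripper":10,"linear":[-0.69,-8.7,0.2],"angular":[0.05,0.09,-1.05]},{"gripper":10,"linear":[-0.69,-8.7,0.2],"angular":[0.05,0.09,-1.05]},{"gripper":10,"linear":[-0.69,-8.7,0.2],"angular":[0.05,0.09,-1.05]},{"gripper":10,"linear":[-0.69,-8.7,0.2],"angular":[0.05,0.09,-1.05]},{"gripper":10,"linear":[-0.69,-8.7,0.2],"angular":[0.05,0.09,-1.05]},{"gripper":10,"linear":[-0.69,-8.7,0.2],"angular":[0.05,0.09,-1.05]},{"gripper":10,"linear":[-0.69,-8.7,0.2],"angular":[0.05,0.09,-1.05]}]' 60 >/dev/null
python3 -m inch '[{"gripper":10,"linear":[0,-0.1,0],"angular":[0,0,0]},{"gripper":10,"linear":[0,-0.1,0],"angular":[0,0,0]},{"gripper":10,"linear":[0,-0.1,0],"angular":[0,0,0]}]' 60 >/dev/null
python3 go.py place 90 .062
```

```text
t 20.07 tcp [ 0.5395 -0.1761  0.1359] gap 0.014 F [-0.2  0.2 -1.6]
lin [-0.075  0.003  1.847] ang [-0.028 -0.079  0.02 ] world mm [  2.4   0.4 -73.9]
```

```bash
python3 -m inch '[{"gripper":10,"linear":[-0.07,0,0.3],"angular":[-0.03,-0.08,0]},{"gripper":10,"linear":[-0.07,0,1.0],"angular":[-0.03,-0.08,0]},{"gripper":10,"linear":[-0.07,0,1.8],"angular":[-0.03,-0.08,0]},{"gripper":10,"linear":[-0.07,0,1.83],"angular":[-0.03,-0.08,0]},{"gripper":10,"linear":[-0.07,0,1.83],"angular":[-0.03,-0.08,0]},{"gripper":10,"linear":[-0.07,0,1.83],"angular":[-0.03,-0.08,0]}]' 60 >/dev/null
python3 go.py place 90 .031
```

```text
t 20.57 tcp [ 0.5422 -0.1769  0.0641] gap 0.0138 F [-0.2 -0.9 -0.7]
lin [0.003 0.033 0.827] ang [-0.008  0.008  0.012] world mm [ -0.3   1.2 -33.1]
```

```bash
python3 -m inch '[{"gripper":10,"linear":[0,0.03,0.3],"angular":[0,0,0]},{"gripper":10,"linear":[0,0.03,0.5],"angular":[0,0,0]},{"gripper":10,"linear":[0,0.03,0.65],"angular":[0,0,0]},{"gripper":10,"linear":[0,0.03,0.75],"angular":[0,0,0]},{"gripper":10,"linear":[0,0.03,0.8],"angular":[0,0,0]},{"gripper":10,"linear":[0,0.03,0.82],"angular":[0,0,0]},{"gripper":10,"linear":[0,0.03,0.82],"angular":[0,0,0]},{"gripper":10,"linear":[0,0.03,0.82],"angular":[0,0,0]}]' 60
```

```text
time_s: 21.23
tcp_pos: [0.542, -0.1774, 0.0327]
eef_rot: [-0.099, 0.995, -0.0, 0.001]
contact_force: [-12.7, 2.5, 35.1]
finger_gap: 0.0141
```

```bash
python3 -m inch '[{"gripper":14,"linear":[0,0,-0.06],"angular":[0,0,0]},{"gripper":18,"linear":[0,0,-0.05],"angular":[0,0,0]},{"gripper":25,"linear":[0,0,-0.05],"angular":[0,0,0]},{"gripper":45,"linear":[0,0,-0.05],"angular":[0,0,0]},{"gripper":45,"linear":[0,0,-0.05],"angular":[0,0,0]},{"gripper":45,"linear":[0,0,-0.05],"angular":[0,0,0]},{"gripper":45,"linear":[0,0,-1],"angular":[0,0,0]},{"gripper":45,"linear":[0,0,-2],"angular":[0,0,0]},{"gripper":45,"linear":[0,0,-2.8],"angular":[0,0,0]},{"gripper":45,"linear":[0,0,-2.8],"angular":[0,0,0]}]' 20 >/dev/null
python3 go.py pick 150 .14;python3 look.py g5
```

```text
t 22.07 tcp [ 0.5441 -0.1775  0.148 ] gap 0.0447 F [ 0.8 -0.5 -0.1]
lin [0.047 7.093 0.176] ang [-0.027  0.077  1.019] world mm [-58.1 277.7  -8. ]
22.0667 [ 0.5441 -0.1775  0.148 ] [[-0.98, -0.198, 0.008], [-0.198, 0.98, -0.002], [-0.008, -0.003, -1.0]]
```

```bash
python3 -m inch '[{"gripper":50,"linear":[0.05,7,0.17],"angular":[-0.03,0.08,1.02]},{"gripper":50,"linear":[0.05,7,0.17],"angular":[-0.03,0.08,1.02]},{"gripper":50,"linear":[0.05,7,0.17],"angular":[-0.03,0.08,1.02]},{"gripper":50,"linear":[0.05,7,0.17],"angular":[-0.03,0.08,1.02]},{"gripper":50,"linear":[0.05,7,0.17],"angular":[-0.03,0.08,1.02]},{"gripper":50,"linear":[0.05,7,0.17],"angular":[-0.03,0.08,1.02]},{"gripper":50,"linear":[0.05,7,0.17],"angular":[-0.03,0.08,1.02]},{"gripper":50,"linear":[0.05,7,0.17],"angular":[-0.03,0.08,1.02]},{"gripper":50,"linear":[0.05,7,0.17],"angular":[-0.03,0.08,1.02]},{"gripper":50,"linear":[0.05,7,0.17],"angular":[-0.03,0.08,1.02]}]' 20 >/dev/null
python3 go.py pick 150 .033
```

```text
t 22.95 tcp [0.4832 0.0973 0.1342] gap 0.05 F [-0.2 -0.5 -0.6]
lin [-0.101  0.063  2.53 ] ang [ 0.013 -0.093  0.004] world mm [   2.8    2.9 -101.2]
```

```bash
python3 -m inch '[{"gripper":50,"linear":[-0.08,0.06,0.3],"angular":[0.01,-0.09,0]},{"gripper":50,"linear":[-0.08,0.06,1],"angular":[0.01,-0.09,0]},{"gripper":50,"linear":[-0.08,0.06,1.9],"angular":[0.01,-0.09,0]},{"gripper":50,"linear":[-0.08,0.06,2.4],"angular":[0.01,-0.09,0]},{"gripper":50,"linear":[-0.08,0.06,2.53],"angular":[0.01,-0.09,0]},{"gripper":50,"linear":[-0.08,0.06,2.53],"angular":[0.01,-0.09,0]},{"gripper":50,"linear":[-0.08,0.06,2.53],"angular":[0.01,-0.09,0]}]' 20 >/dev/null
python3 go.py pick 150 .033; python3 end.py 150 2>/dev/null
```

```text
t 23.53 tcp [0.4863 0.0998 0.0345] gap 0.05 F [ 0.6 -0.1 -0.4]
lin [0.007 0.011 0.037] ang [ 0.007  0.013 -0.011] world mm [-0.3  0.4 -1.5]
expected 322 128 edges (row,grad) [(131, 144, 'mid mm along tool x -0.7'), (127, 128, 'mid mm along tool x 0.5'), (130, 125, 'mid mm along tool x -0.4'), (128, 102, 'mid mm along tool x 0.2'), (132, 88, 'mid mm along tool x -1.0'), (126, 76, 'mid mm along tool x 0.8')]
col edges [(295, -137), (360, 145), (361, 161), (365, -131), (366, -169), (367, -137)]
```

The rod's end is where expected, within about 0.5 mm. Grasp and carry.

```bash
python3 -m inch '[{"gripper":30,"linear":[0,0.01,0.04],"angular":[0,0,0]},{"gripper":10,"linear":[0,0.01,0.04],"angular":[0,0,0]},{"gripper":10,"linear":[0,0.01,0.04],"angular":[0,0,0]},{"gripper":10,"linear":[0,0.01,0.04],"angular":[0,0,0]},{"gripper":10,"linear":[0,0.01,0.04],"angular":[0,0,0]},{"gripper":10,"linear":[0,0.01,0.04],"angular":[0,0,0]},{"gripper":10,"linear":[0,0.01,0.04],"angular":[0,0,0]}]' 60
python3 -m inch '[{"gripper":10,"linear":[0,0,-0.3],"angular":[0,0,0]},{"gripper":10,"linear":[0,0,-1],"angular":[0,0,0]},{"gripper":10,"linear":[0,0,-2],"angular":[0,0,0]},{"gripper":10,"linear":[0,0,-2.8],"angular":[0,0,0]},{"gripper":10,"linear":[0,0,-2.8],"angular":[0,0,0]}]' 60 >/dev/null
python3 go.py place 150 .14
```

```text
time_s: 24.17
tcp_pos: [0.4865, 0.0989, 0.0331]
eef_rot: [-0.046, 0.999, -0.0, 0.001]
contact_force: [-0.5, -9.9, 6.5]
finger_gap: 0.0142
t 24.58 tcp [0.4887 0.1018 0.1507] gap 0.0144 F [ 1.5 -0.  -1. ]
lin [-0.489 -5.293  0.245] ang [ 0.045  0.093 -1.022] world mm [  39.2 -208.9  -10.7]
```

```bash
python3 -m inch '[{"gripper":10,"linear":[-0.49,-5.25,0.2],"angular":[0.04,0.09,-1.02]},{"gripper":10,"linear":[-0.49,-5.25,0.2],"angular":[0.04,0.09,-1.02]},{"gripper":10,"linear":[-0.49,-5.25,0.2],"angular":[0.04,0.09,-1.02]},{"gripper":10,"linear":[-0.49,-5.25,0.2],"angular":[0.04,0.09,-1.02]},{"gripper":10,"linear":[-0.49,-5.25,0.2],"angular":[0.04,0.09,-1.02]},{"gripper":10,"linear":[-0.49,-5.25,0.2],"angular":[0.04,0.09,-1.02]},{"gripper":10,"linear":[-0.49,-5.25,0.2],"angular":[0.04,0.09,-1.02]},{"gripper":10,"linear":[-0.49,-5.25,0.2],"angular":[0.04,0.09,-1.02]},{"gripper":10,"linear":[-0.49,-5.25,0.2],"angular":[0.04,0.09,-1.02]}]' 60 >/dev/null
python3 go.py place 150 .062
```

```text
t 25.33 tcp [ 0.5247 -0.1049  0.1359] gap 0.0141 F [ 0.3  1.  -1.5]
lin [-0.085 -0.067  1.847] ang [-0.018 -0.083  0.018] world mm [  3.3  -2.2 -73.9]
```

```bash
python3 -m inch '[{"gripper":10,"linear":[-0.08,-0.06,0.3],"angular":[-0.02,-0.08,0]},{"gripper":10,"linear":[-0.08,-0.06,1.0],"angular":[-0.02,-0.08,0]},{"gripper":10,"linear":[-0.08,-0.06,1.8],"angular":[-0.02,-0.08,0]},{"gripper":10,"linear":[-0.08,-0.06,1.83],"angular":[-0.02,-0.08,0]},{"gripper":10,"linear":[-0.08,-0.06,1.83],"angular":[-0.02,-0.08,0]},{"gripper":10,"linear":[-0.08,-0.06,1.83],"angular":[-0.02,-0.08,0]}]' 60 >/dev/null
python3 go.py place 150 .0315
```

```text
t 25.83 tcp [ 0.5283 -0.1077  0.064 ] gap 0.0136 F [-0.7  0.  -0.5]
lin [0.007 0.018 0.813] ang [-0.007  0.006  0.013] world mm [ -0.4   0.6 -32.5]
```

```bash
python3 -m inch '[{"gripper":10,"linear":[0,0.02,0.3],"angular":[0,0,0]},{"gripper":10,"linear":[0,0.02,0.5],"angular":[0,0,0]},{"gripper":10,"linear":[0,0.02,0.65],"angular":[0,0,0]},{"gripper":10,"linear":[0,0.02,0.74],"angular":[0,0,0]},{"gripper":10,"linear":[0,0.02,0.78],"angular":[0,0,0]},{"gripper":10,"linear":[0,0.02,0.8],"angular":[0,0,0]},{"gripper":10,"linear":[0,0.02,0.8],"angular":[0,0,0]},{"gripper":10,"linear":[0,0.02,0.8],"angular":[0,0,0]}]' 60
```

```text
time_s: 26.5
tcp_pos: [0.5283, -0.1086, 0.0327]
eef_rot: [-0.099, 0.995, -0.0, 0.001]
contact_force: [-9.6, -0.2, 27.9]
finger_gap: 0.0139
```

```bash
python3 -m inch '[{"gripper":14,"linear":[0,0,-0.05],"angular":[0,0,0]},{"gripper":18,"linear":[0,0,-0.04],"angular":[0,0,0]},{"gripper":25,"linear":[0,0,-0.04],"angular":[0,0,0]},{"gripper":45,"linear":[0,0,-0.04],"angular":[0,0,0]},{"gripper":45,"linear":[0,0,-0.04],"angular":[0,0,0]},{"gripper":45,"linear":[0,0,-0.04],"angular":[0,0,0]},{"gripper":45,"linear":[0,0,-1],"angular":[0,0,0]},{"gripper":45,"linear":[0,0,-2],"angular":[0,0,0]},{"gripper":45,"linear":[0,0,-3],"angular":[0,0,0]},{"gripper":45,"linear":[0,0,-3],"angular":[0,0,0]}]' 20 >/dev/null
python3 -m inch '[{"gripper":80,"linear":[0,0,-2],"angular":[0,0,0]},{"gripper":80,"linear":[3,-2.6,-3.5],"angular":[0,0,0]},{"gripper":80,"linear":[3,-2.6,-3.5],"angular":[0,0,0]},{"gripper":80,"linear":[3,-2.6,-3.5],"angular":[0,0,0]},{"gripper":80,"linear":[3,-2.6,-3.5],"angular":[0,0,0]},{"gripper":80,"linear":[3,-2.6,-3.5],"angular":[0,0,0]},{"gripper":80,"linear":[3,-2.6,-3.5],"angular":[0,0,0]},{"gripper":80,"linear":[3,-2.6,-3.5],"angular":[0,0,0]},{"gripper":80,"linear":[3,-2.6,-3.5],"angular":[0,0,0]},{"gripper":80,"linear":[3,-2.6,-3.5],"angular":[0,0,0]}]' 20
python3 look.py w9
```

```text
time_s: 28.17
tcp_pos: [0.4311, -0.2317, 0.2899]
eef_rot: [-0.101, 0.995, -0.0, -0.001]
contact_force: [-0.8, 1.0, 0.0]
finger_gap: 0.0801
28.1667 [ 0.4311 -0.2317  0.2899] [[-0.98, -0.201, -0.002], [-0.201, 0.98, -0.001], [0.002, -0.0, -1.0]]
```

View pics/w9.png

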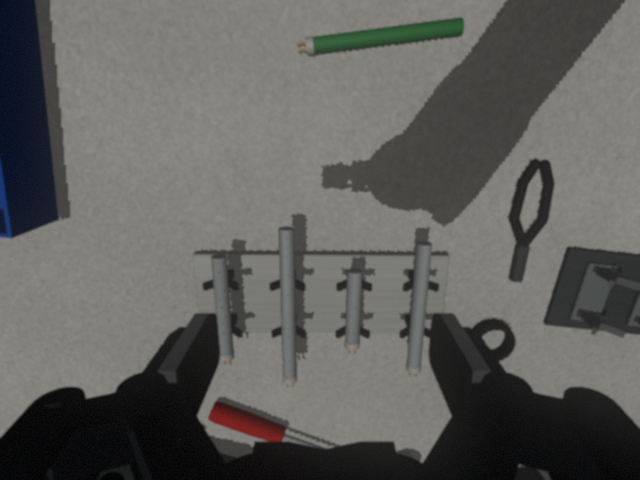

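All four rods lie in the empty rack. Left to right in the image (the robot's right to left) they are 120, 180, 90, 150, as required. One last check of the middles.

Run:
```python
from h import *;import pickle
p,st=pickle.load(open("pics/w9.pkl","rb"))
a=.2;M=np.array([[np.cos(a),-np.sin(a)],[np.sin(a),np.cos(a)]])
loc=lambda uv,z:((cast(p,uv,z)[:,:2]-[.5488,-.21])@M*1e3)
for n,b,f in((120,[219,257],[228,358]),(180,[287,229],[289,381]),(90,[354,272],[353,346]),(150,[424,244],[414,370])):
    q=loc([b,f],.055);print(n,q.round(1).tolist(),"mid from back",round(q[0,0]+n/2,1))
print("plate",loc([[194,254],[448,253],[443,333]],.014).round(1).tolist())
```

```text
120 [[-60.8, -103.8], [58.1, -103.2]] mid from back -0.8
180 [[-90.6, -34.0], [88.1, -36.4]] mid from back -0.6
90 [[-44.8, 33.6], [42.4, 34.8]] mid from back 0.2
150 [[-75.3, 103.1], [73.1, 103.8]] mid from back -0.3
plate [[-49.4, -143.1], [-51.3, 141.8], [50.4, 145.9]]
```

All the middles are within about 1 mm, so I'm handing in.

```bash
python3 -c "
from plant import *
print(sense()['contact_force'].round(1)); print(job_done())"
```

```text
[-0.9  0.5 -0.7]
the job is handed in; nothing more can be done
None
```

I moved all four rods to the empty rack in reverse order and handed the job in at about 28 s of the 99 s allowed. From the robot's left, the full rack held 120, 180, 90, 150; the other rack now holds 150, 90, 180, 120. Each rod was lowered until it touched its supports, then released.

- **Position:** The last wrist picture shows every rod in both V supports of its own place. By its plain end, each middle is within about 1 mm of midway and within about 2 mm sideways of its place. At hand-in the gripper was open and clear of everything.
- **Disagreement:** Rod lengths measured to the plug end came out 1–6 mm short of nominal, probably because of where the white plug begins. I took the middles from the plain ends instead. If the steel really is shorter, the middles could be up to 3 mm off.
- **Force:** The 90 mm rod reached about 35 N of wrist force as it was set down, against 24–28 N for the others. I read force only at the end of each move, so brief peaks could have been missed.
- **Not checked:** I judged level only from the wrist pictures and the height at contact, not from a side view.

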